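# Load the tipping spool rack and close it

### The job

While the wooden spool rack is still tipped forward, drop the purple spool into the pocket marked purple and the lime-green spool into the pocket marked lime green, each all the way down. Then tip the rack back until it stands fully upright against its stop with the spools in it. Leave the other spools and everything else on the table where they are.

Things in the scene. Friction and masses are not known exactly. Their poses are not given: they have to be found in the camera images.
- spool_purple: purple thread spool, straight cylinder 40 mm diameter (wound flush with its white ends; a coloured disc on top) x 110 mm tall, about 0.12 kg, starts standing upright on the table; origin at the centre of its underside, z along its axis
- spool_purple_mid (a point): centre of the purple spool, 55 mm above its underside, z along its axis
- spool_lime: lime-green thread spool, straight cylinder 40 mm diameter (wound flush with its white ends; a coloured disc on top) x 110 mm tall, about 0.12 kg, starts standing upright on the table; origin at the centre of its underside, z along its axis
- spool_lime_mid (a point): centre of the lime-green spool, 55 mm above its underside, z along its axis
- stand: fixed light-wood stand of the rack, base plate 125 x 300 x 12 mm with two low cheeks (55 mm high, at y = +-141 mm) and a rear stop board (67 mm high); origin on the table directly below the hinge, mid-width; x points to its rear (away from the robot), y to its left; fixed to the table
- rack (a joint): hinge of the pocket block: 0 = upright against its stop, positive = tipped forward towards the robot (rad, limit 0.8). It starts tipped forward 0.4 to 0.6. A stiff hinge (0.5 N m): it stays where it is left; pushing the lip from the front with about 5 to 10 N tips it back
- rack_pivot (a point): the hinge axis (along the stand's y) at mid-width, 22 mm above the table, at the front lower edge of the wooden pocket block. Block: 76 mm deep (x) x 262 mm wide x 80 mm high, three pockets in a row 90 mm apart; the middle one already holds a white spool, fixed to the rack
- pocket_purple (a point): centre of the mouth of the left (+y) round pocket, marked with purple tabs before and behind the mouth and on the block's front and back; z points out of the pocket along its axis (tips with the rack), y along the row to the left. 50 mm diameter, 65 mm deep: a seated spool stands 45 mm proud, its centre 10 mm below the mouth
- pocket_lime (a point): the same for the right (-y) pocket, marked with lime-green tabs
- push_lip (a point): middle of the front edge of the dark wooden lip (100 mm wide, 12 mm thick, sticks out 25 mm) on the front of the pocket block, 72 mm above the hinge when upright and 25 mm in front of it; push here to tip the rack back
- spool_pink: pink thread spool, straight cylinder 40 mm diameter (wound flush with its white ends; a coloured disc on top) x 110 mm tall, about 0.12 kg, starts standing upright on the table; origin at the centre of its underside, z along its axis; not to be moved
- spool_teal: teal (blue-green) thread spool, straight cylinder 40 mm diameter (wound flush with its white ends; a coloured disc on top) x 110 mm tall, about 0.12 kg, starts standing upright on the table; origin at the centre of its underside, z along its axis; not to be moved
- scissors: black-handled scissors lying flat, 200 mm long, 14 mm high; origin near the pivot screw; not to be moved
- pin_dish: blue ceramic pin dish, 90 mm diameter, 22 mm high; origin at its underside; not to be moved
- tape_measure: round yellow tape measure case, 60 mm diameter, 22 mm high; origin at its underside; not to be moved
- button_jar: glass jar with red cap, 70 mm diameter, 90 mm high; origin at its underside; not to be moved
Mind the look-alikes: they are no part of the job. What is shaped like the spool_lime but orange is not meant.

How it is judged (in metres and radians):
On the way:
1. both spools are down in their pockets and released while the rack is still tipped forward (at least 0.3 rad) (x of spool_purple_mid in the frame of pocket_purple between -0.012 and 0.012 m and y of spool_purple_mid in the frame of pocket_purple between -0.012 and 0.012 m and z of spool_purple_mid in the frame of pocket_purple below -0.005 m and angle between the z axis of spool_purple_mid and the z axis of pocket_purple, either way round below 0.2 rad and contact force between the fingers and spool_purple below 0.1 N and x of spool_lime_mid in the frame of pocket_lime between -0.012 and 0.012 m and y of spool_lime_mid in the frame of pocket_lime between -0.012 and 0.012 m and z of spool_lime_mid in the frame of pocket_lime below -0.005 m and angle between the z axis of spool_lime_mid and the z axis of pocket_lime, either way round below 0.2 rad and contact force between the fingers and spool_lime below 0.1 N and value of joint rack above 0.3 rad), for 0.2 s.
At the end, for the whole second after the job is handed in: Rack upright (joint below 0.05 rad); purple and lime-green spools in the pockets of their colour: centre at least 5 mm below the mouth, within 12 mm of the pocket axis in x and y, axis within 0.2 rad of the pocket's, released and at rest (below 20 mm/s) (x of spool_purple_mid in the frame of pocket_purple between -0.012 and 0.012 m and y of spool_purple_mid in the frame of pocket_purple between -0.012 and 0.012 m and z of spool_purple_mid in the frame of pocket_purple below -0.005 m and angle between the z axis of spool_purple_mid and the z axis of pocket_purple, either way round below 0.2 rad and contact force between the fingers and spool_purple below 0.1 N and x of spool_lime_mid in the frame of pocket_lime between -0.012 and 0.012 m and y of spool_lime_mid in the frame of pocket_lime between -0.012 and 0.012 m and z of spool_lime_mid in the frame of pocket_lime below -0.005 m and angle between the z axis of spool_lime_mid and the z axis of pocket_lime, either way round below 0.2 rad and contact force between the fingers and spool_lime below 0.1 N and linear speed of each of spool_purple, spool_lime below 0.02 m/s and value of joint rack below 0.05 rad); the robot touches nothing.
It fails at once if the pink or teal spool is moved more than 30 mm or tipped over (distance of any of spool_pink, spool_teal from where it was at the start of the episode above 0.03 m or angle between any of spool_pink, spool_teal's own z axis and vertical above 0.6 rad).
It fails at once if the scissors, pin dish, tape measure or button jar is moved more than 30 mm (distance of any of scissors, pin_dish, tape_measure, button_jar from where it was at the start of the episode above 0.03 m).
It also fails if it takes over 72 s, if anything falls off the work surface, if the arm or the gripper's body presses on something with over 40 N, if the wrist force passes 120 N, or if a joint passes its speed limit or range.

### The arm

A 6-joint arm with a two-finger parallel gripper is mounted at the origin on the work surface. World frame = base frame: x ahead of the robot, y to its left, z up, the work surface at z = 0. Lengths are in mm, angles in degrees, forces in N, time in s.
With the tool pointing down it reaches from about 350 to 850 mm from the base axis. Payload 8.1 kg.
Tool frame: the origin (TCP) lies midway between the tips of the shut fingers; the grasp point (between the pads) lies 19 mm behind it; z points along the fingers, y is the line along which they close (so a half turn about z gives the same grasp; the last joint's range is limited). The gripper opens to 85 mm and grips with 20 to 120 N. Pads are 22 mm wide; open, the fingers measure 114 mm over their backs; the gripper's body (76 mm by 85 mm) begins 54 mm behind the grasp point. The pads swing forward as they close: fully open they stand 13 mm farther back than shut.
Start: joints at [58.934, 7.471, 85.268, -0, 87.261, -4.893], TCP at [264.627, 538.496, 196.492] pointing down, gripper open.
Joint ranges: [-169.43, 169.43], [-51.17, 129.36], [1.28, 143.12], [-76.62, 256.62], [0, 156.53], [-152.29, 152.29]. Speed limits (degrees/s): [136.94, 136.94, 159.86, 180, 180, 180].

### API

Orientations are given as [roll, pitch, yaw] about the fixed x, y, z axes, in that order (R = Rz(yaw) Ry(pitch) Rx(roll)).
In Python, from bench import sensors, optics, r gives the robot as it stands.
- The arm moves only by the tool apply_moves, never from a script. Its argument "targets" is a list of rows, each a list of 7 numbers: the shift along the tool's x, y, z in mm, then the turn, a rotation vector about the tool's x, y, z in rad, then the closure, from 0 (fully open) to 1 (shut). In form: [[x, y, z, wx, wy, wz, claw], ...]. A call has 1 to 20 rows; each row shifts and turns the commanded pose from where the row before left it, along the tool's axes as they then stand; what a row does not reach is not made up. A row lasts 1/8 s, in which the tool goes at most 62.5 mm and 10.7 degrees, less where a joint would pass 70% of its speed; a pose out of reach is approached as far as the arm can. A call is refused whole if a number of a shift passes 62.5 or a number of a turn 0.188, either way. A call with a gripper value outside its range is refused whole. The fingers move at their own pace and stop on an object; "force" is the grip in N (left out, the last holds). Time passes only in rows, so rows that do not move let the fingers close. It gives the time, the measured TCP pose, the force, the opening and the grip force at its end, in the units of the state.
- sensors.sense(): the state, without advancing time (a new reading comes with each control period).
- optics.snapshot(name): name is "scene" or "side" or "wrist"; returns the picture (400x640x3 uint8, red, green, blue); there is no depth.
- optics.get_calibration(name): a dict with "camera_matrix" (3x3 intrinsics, pixels), "pose" (4x4, takes a point from camera to world coordinates). Camera axes: x right, y down, z forward; pixel columns grow to the right and rows downward; lengths in mm; the calibration is good to about 2 mm. A picture is of the moment at which its call begins: read the wrist's pose just before it. get_calibration takes no time and is no camera call; for the wrist camera it gives the pose at the moment of the call.
- r.hand_in(): hands the job in; it is judged then, once.
The state is a dict: "time": time; "joint_pos": joint angles; "qd": joint speeds; "joint_efforts": joint torques, N m; "tool_pos": TCP position; "tcp_rot": TCP orientation; "ft_force": force on the tool from outside, world axes, zero at the start; "wrist_torque": the same for the moment, N m; "finger_gap": finger opening in mm; "grip_force": force on a finger pad.
Only numpy, scipy, OpenCV 4.12 (cv2) and the standard library are available. Lean on these libraries where they do the work, as an engineer would, in place of code of your own. Each camera call takes 0.05 s, during which the arm holds its last target. There are 200 camera calls.

## Working session

There is one attempt and no reset: what is moved stays moved. The work goes in short steps, Python scripts to look and compute and a tool call to move; the robot and the scene stay as the last step left them, time stands still between calls to the robot, and variables do not carry over. Pictures are saved under pics/ and viewed, at most 10 in all, crops included, and the job is handed in when it is done.

Besides the shell and the picture viewer there is one more tool, called by a JSON object that holds its "op" and its "data". apply_moves: Moves the arm, as the interface text tells. Its arguments: {"type":"object","properties":{"targets":{"type":"array"},"force":{"type":"number"}},"required":["targets"]}

```bash
mkdir -p pics; ls; python3 - <<'E'
from bench import sensors, optics, r
import cv2,numpy as np
for n in ("scene","side"):
    im=optics.snapshot(n); cv2.imwrite(f"pics/{n}0.png",im[:,:,::-1])
    c=optics.get_calibration(n); print(n,np.round(c["camera_matrix"],1).tolist(),np.round(c["pose"],3).tolist())
s=sensors.sense();print({k:np.round(v,3).tolist() for k,v in s.items()})
E
```

```text
pics
scene [[430.7, 0.0, 319.7], [0.0, 430.7, 191.1], [0.0, 0.0, 1.0]] [[-0.468, 0.526, -0.711, 1385.839], [0.884, 0.266, -0.385, 451.525], [-0.013, -0.808, -0.589, 786.493], [0.0, 0.0, 0.0, 1.0]]
side [[478.4, 0.0, 319.3], [0.0, 478.4, 207.3], [0.0, 0.0, 1.0]] [[0.709, -0.535, 0.46, 15.643], [-0.706, -0.531, 0.469, -538.445], [-0.007, -0.657, -0.754, 956.164], [0.0, 0.0, 0.0, 1.0]]
{'time': 0.1, 'joint_pos': [58.934, 7.513, 85.324, 0.002, 87.263, -4.894], 'qd': [-0.017, -0.082, -0.197, 0.03, 0.019, 0.056], 'joint_efforts': [0.001, -57.096, -50.194, -0.0, 0.008, -0.0], 'tool_pos': [264.326, 538.003, 195.52], 'tcp_rot': [-179.901, -0.01, 153.828], 'ft_force': [-0.545, 0.58, 0.673], 'wrist_torque': [-0.015, 0.007, 0.028], 'grip_force': 0.0, 'finger_gap': 85.078}
```

View pics/scene0.png

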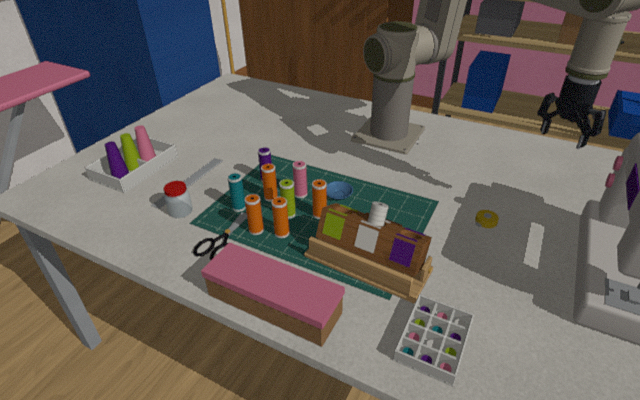

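View pics/side0.png

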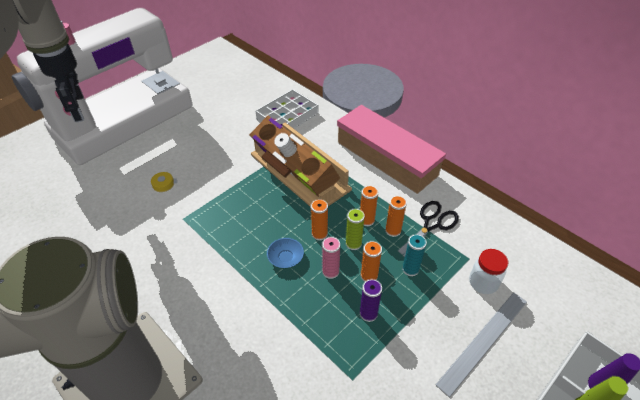

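```bash
cat > h.py <<'E'
import cv2,numpy as np
from bench import optics
def ray(n,uv,cal=None):
    c=cal or optics.get_calibration(n);K=np.array(c["camera_matrix"]);T=np.array(c["pose"])
    d=T[:3,:3]@np.linalg.solve(K,[uv[0],uv[1],1.]);return T[:3,3],d/np.linalg.norm(d)
def plane(n,uv,z,cal=None):
    o,d=ray(n,uv,cal);return o+d*(z-o[2])/d[2]
def tri(*obs):
    A=np.zeros((3,3));b=np.zeros(3);R=[ray(*o) for o in obs]
    for o,d in R:
        P=np.eye(3)-np.outer(d,d);A+=P;b+=P@o
    x=np.linalg.solve(A,b);return x,[round(float(np.linalg.norm((np.eye(3)-np.outer(d,d))@(x-o))),1) for o,d in R]
def proj(n,p,cal=None):
    c=cal or optics.get_calibration(n);T=np.linalg.inv(np.array(c["pose"]));q=np.array(c["camera_matrix"])@(T[:3,:3]@np.array(p)+T[:3,3]);return q[:2]/q[2]
E
python3 - <<'E'
from h import *
H={"orange":(5,14),"lime":(27,40),"purple":(125,150),"pink":(160,178),"teal":(85,99)}
for n in ("scene","side"):
    im=cv2.imread(f"pics/{n}0.png");hs=cv2.cvtColor(im,cv2.COLOR_BGR2HSV)
    for k,(a,b) in H.items():
        m=cv2.inRange(hs,(a,110,60),(b,255,255))
        N,L,S,C=cv2.connectedComponentsWithStats(m)
        for i in range(1,N):
            if S[i,4]>30 and 200<C[i,0]<460 and 100<C[i,1]<340: print(n,k,S[i].tolist(),C[i].round(1),plane(n,C[i],55)[:2].round(0))
im=cv2.imread("pics/side0.png")[105:325,240:440];cv2.imwrite("pics/c1.png",cv2.resize(im,None,fx=2.7,fy=2.7,interpolation=2))
im=cv2.imread("pics/scene0.png")[140:300,220:445];cv2.imwrite("pics/c2.png",cv2.resize(im,None,fx=3.5,fy=3.5,interpolation=2))
E
```

```text
scene orange [412, 94, 22, 14, 170] [421.7 100.6] [-228.   50.]
scene orange [262, 164, 12, 6, 52] [267.7 166.6] [ 462. -233.]
scene orange [262, 170, 24, 35, 385] [271.1 188.1] [ 555. -160.]
scene orange [313, 179, 12, 8, 65] [318.6 182.9] [468. -49.]
scene orange [312, 188, 110, 81, 1527] [354.2 228.8] [609. 130.]
scene orange [245, 194, 14, 8, 71] [251.6 197.6] [ 618. -184.]
scene orange [245, 201, 19, 32, 347] [254.3 217.6] [ 688. -126.]
scene orange [272, 205, 18, 31, 324] [280.2 220.9] [669. -57.]
scene orange [395, 236, 36, 41, 357] [416.3 256.8] [634. 302.]
scene orange [239, 297, 13, 16, 52] [244.9 304.7] [937.  23.]
scene orange [286, 325, 14, 9, 32] [293.9 329.2] [942. 147.]
scene lime [280, 179, 13, 7, 64] [285.9 182.3] [ 510. -137.]
scene lime [280, 187, 15, 29, 263] [288.9 199.4] [578. -85.]
scene lime [328, 208, 19, 8, 41] [337.3 211.8] [566.  60.]
scene lime [322, 212, 23, 28, 417] [333.1 225.5] [622.  76.]
scene lime [415, 319, 10, 7, 49] [419.7 322. ] [810. 365.]
scene purple [260, 154, 11, 11, 82] [265.3 159. ] [ 428. -265.]
scene purple [389, 238, 26, 29, 486] [40
[... 2146 characters left out ...]
] [270.3 230.8] [430.  52.]
side teal [328, 220, 19, 33, 217] [339.7 233.9] [540. -72.]
side teal [284, 233, 24, 17, 90] [296.1 239.9] [455. -11.]
side teal [410, 235, 15, 12, 133] [417.  240.8] [ 653. -215.]
side teal [265, 241, 56, 60, 1334] [296.2 273.6] [391. -80.]
side teal [253, 244, 12, 13, 64] [258.3 249. ] [375.  32.]
side teal [340, 249, 22, 30, 493] [350.4 262.9] [ 497. -146.]
side teal [250, 251, 31, 31, 400] [264.3 267.5] [351. -17.]
side teal [309, 272, 41, 28, 561] [328.9 284.4] [ 422. -152.]
side teal [307, 275, 57, 67, 1605] [337.5 311.5] [ 387. -211.]
side teal [285, 284, 42, 37, 796] [305.7 302. ] [ 356. -147.]
side teal [330, 305, 67, 60, 1605] [361.2 335.6] [ 382. -282.]
```

View pics/c1.png

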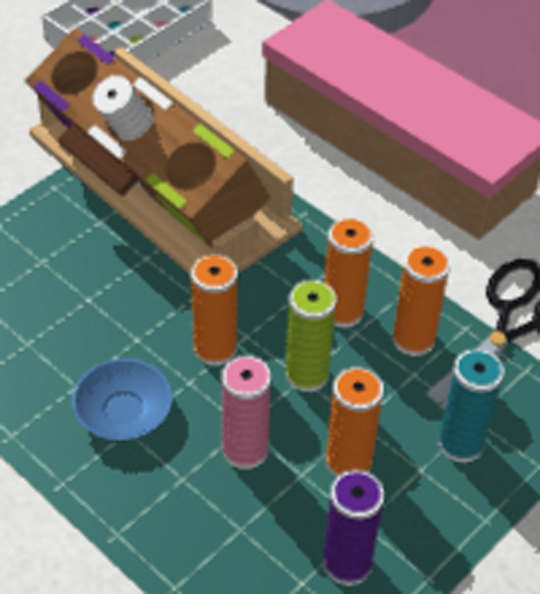

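View pics/c2.png

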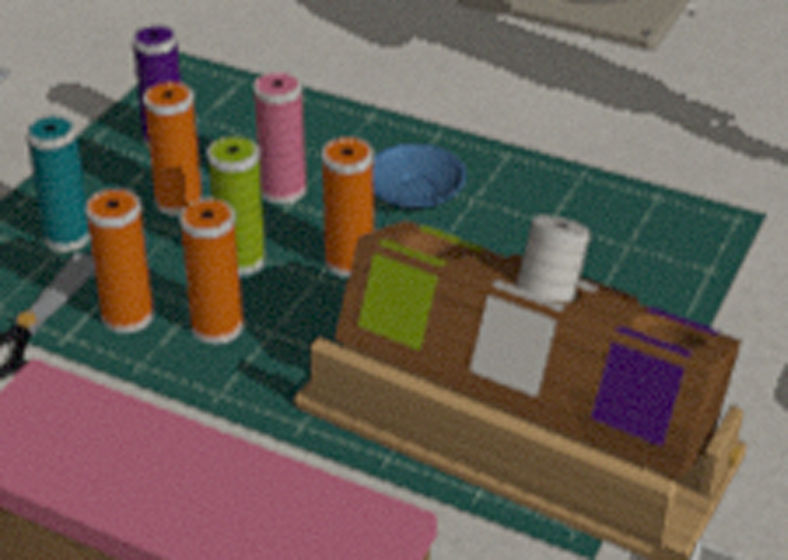

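```bash
python3 - <<'E'
from h import *
sp={"purple":(371.8,286.8),"lime":(355.6,214.6),"oA":(369.5,191),"oB":(397.8,201.4),"oC":(318.9,204.9),"oD":(372.3,247.9),"teal":(417,240.8),"pink":(331.2,244.5)}
sc={"purple":(264.5,151.5),"lime":(285.9,182.3),"oD":(267.7,166.6),"oC":(318.6,182.9),"oB":(251.6,197.6),"teal":(233.9,176.1),"oA":(279.5,201.5),"pink":(299.5,164)}
for k in sp:
    print(k,"side",plane("side",sp[k],110)[:2].round(1),"scene",plane("scene",sc[k],110)[:2].round(1),tri(("side",sp[k]),("scene",sc[k]))[0].round(1))
t={"Lb":((318.9,156.6),(337.5,212)),"Pb":((275.3,122.9),(406.6,237.1)),"Lf":((301.9,175.4),(351,208.5)),"Pf":((258.6,140.1),(415,230)),}
P={k:tri(("side",a),("scene",b)) for k,(a,b) in t.items()}
for k in P: print(k,P[k][0].round(1),P[k][1])
for s in "LP":
    d=P[s+"b"][0]-P[s+"f"][0];print(s,d.round(1),"len",np.linalg.norm(d).round(1),"tilt",np.arctan2(d[2],np.hypot(*d[:2])).round(3),"yaw",np.degrees(np.arctan2(d[1],d[0])).round(1),"mid",((P[s+"b"][0]+P[s+"f"][0])/2).round(1))
d=P["Pb"][0]-P["Lb"][0];print("row",d.round(1),np.linalg.norm(d).round(1),np.degrees(np.arctan2(-d[0],d[1])).round(1))
E
```

```text
purple side [ 455.1 -241.4] scene [ 464.2 -237.6] [ 457.9 -240.9  105.9]
lime side [575.1 -87.7] scene [575.4 -92.6] [575.5 -90.1 111.2]
oA side [653.9 -61.2] scene [657.1 -62. ] [655.3 -61.7 109.1]
oB side [ 675.7 -131. ] scene [ 676.  -136.3] [ 676.2 -133.3  111.3]
oC side [536.3  -6.2] scene [537.4 -11.1] [536.8  -8.8 110.9]
oD side [ 530.3 -177.5] scene [ 531.3 -181.6] [ 531.  -179.4  110.7]
teal side [ 614.4 -234.7] scene [ 615.5 -239.5] [ 615.4 -236.6  110.8]
pink side [ 473.7 -107.5] scene [ 477.6 -106.1] [ 474.9 -107.1  108.3]
Lb [643.2  99.3 124.5] [1.3, 1.3]
Pb [653.8 278.5 124.8] [1.3, 1.3]
Lf [584.5 106.1  95.3] [2.0, 2.0]
Pf [592.9 281.2  99.4] [0.8, 0.8]
L [58.7 -6.9 29.2] len 65.9 tilt 0.458 yaw -6.7 mid [613.8 102.7 109.9]
P [60.9 -2.8 25.3] len 66.0 tilt 0.394 yaw -2.6 mid [623.3 279.9 112.1]
row [ 10.6 179.2   0.3] 179.5 -3.4
```

```bash
cat >> h.py <<'E'
from scipy.spatial.transform import Rotation as Ro
from bench import sensors
def R0(): return Ro.from_euler("xyz",sensors.sense()["tcp_rot"],degrees=True)
def to(p,Rt=None,p0=None,Rc=None):
    "turn (tool axes now) then shift (tool axes after the turn)"
    s=sensors.sense();Rc=Rc or R0();p0=s["tool_pos"] if p0 is None else p0;Rt=Rt or Rc
    w=(Rc.inv()*Rt).as_rotvec();d=Rt.inv().apply(np.array(p)-p0)
    print("turn",w.round(4),"rows",int(np.ceil(abs(w).max()/.186)),"shift",d.round(1),"rows",int(np.ceil(np.linalg.norm(d)/62)));return d,w
def tool(yaw,tilt=0.):
    "tool pointing down, leaning tilt forward along rack x"
    return Ro.from_euler("z",yaw-180,degrees=True)*Ro.from_euler("y",-tilt)*Ro.from_euler("xyz",[180,0,180],degrees=True)
E
python3 - <<'E'
from h import *
c=optics.get_calibration("wrist");T=np.array(c["pose"]);s=sensors.sense()
R=R0();print(np.round(c["camera_matrix"],1).tolist(),"cam in tool",R.inv().apply(T[:3,3]-s["tool_pos"]).round(1),"view dir",R.inv().apply(T[:3,2]).round(3),"camx",R.inv().apply(T[:3,0]).round(3))
print(tool(176.6,.44).as_matrix().round(2))
to([480,185,330],tool(176.6))
E
```

```text
[[359.5, 0.0, 321.4], [0.0, 359.5, 196.1], [0.0, 0.0, 1.0]] cam in tool [  74.9   -0.5 -177.2] view dir [-0.291  0.001  0.957] camx [ 0.     1.    -0.001]
[[-0.9   0.06  0.43]
 [ 0.05  1.   -0.03]
 [-0.43  0.   -0.9 ]]
turn [-0.0017 -0.0005 -0.3975] rows 3 shift [-236.2 -339.6 -134.5] rows 8
```

{"op": "apply_moves", "data": {"targets": [[0,0,-28,0,0,-0.1325,0.35],[0,0,-28,0,0,-0.1325,0.35],[0,0,-28,0,0,-0.1325,0.35],[-43.2,-41,0,0,0,0,0.35],[-43.2,-41,0,0,0,0,0.35],[-43.2,-41,0,0,0,0,0.35],[-43.2,-41,0,0,0,0,0.35],[-43.2,-41,0,0,0,0,0.35],[-43.2,-41,0,0,0,0,0.35],[-43.2,-41,0,0,0,0,0.35],[-43.2,-41,0,0,0,0,0.35],[0,0,0,0,0,0,0.35],[0,0,0,0,0,0,0.35]]}}

```text
time: 1.72
tool_pos: [589.9, 190.5, 279.8]
tcp_rot: [180.0, -0.1, 176.6]
ft_force: [-0.4, 0.0, 0.1]
finger_gap: 55.2
grip_force: 0.0
```

```bash
python3 - <<'E'
from h import *
import json
c=optics.get_calibration("wrist");im=optics.snapshot("wrist")[:,:,::-1].copy();cv2.imwrite("pics/w1.png",im)
json.dump({k:np.array(v).tolist() for k,v in c.items()},open("w1.json","w"))
s=sensors.sense();print(s["tool_pos"],s["tcp_rot"],s["finger_gap"])
cv2.imwrite("pics/w1c.png",im)
for p in ([613.4,101.1,110.6],[624,280.3,110.6],[643,99,124.5],[654,278.5,124.8]): print(proj("wrist",p,c).round(1))
E
```

```text
[589.62515936 191.19597476 280.15553428] [ 1.79989881e+02 -4.95922641e-02  1.76630911e+02] 55.75285658207714
[234.  194.9]
[412.4 194.7]
[232.5 227.5]
[413.7 227.8]
```

View pics/w1.png

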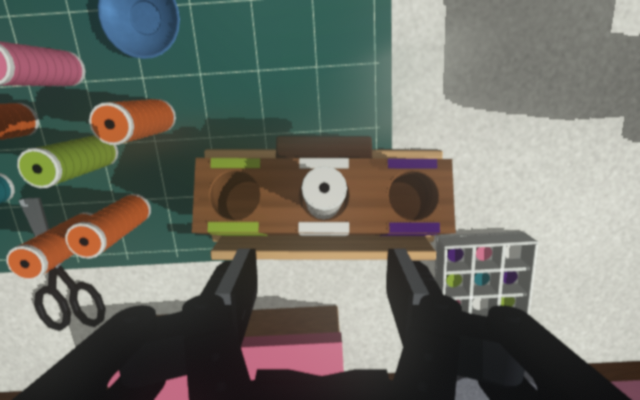

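```bash
python3 - <<'E'
from h import *
import json
from scipy.optimize import least_squares
c=json.load(open("w1.json"));im=cv2.imread("pics/w1.png");hs=cv2.cvtColor(im,cv2.COLOR_BGR2HSV)
obs=[]
for k,a,b,s in (("lime",27,42,-1),("purple",122,150,1)):
    m=cv2.inRange(hs,(a,90,40),(b,255,255));N,L,S,C=cv2.connectedComponentsWithStats(m)
    for i in range(1,N):
        if S[i,4]>150 and 190<C[i,0]<460 and 140<C[i,1]<245:
            print(k,S[i],C[i].round(1));obs.append(("wrist",C[i],s,1 if C[i,1]>195 else -1))
obs+=[("side",(318.9,156.6),-1,1),("side",(275.3,122.9),1,1),("side",(258.6,140.1),1,-1),("scene",(337.5,212),-1,1),("scene",(406.6,237.1),1,1)]
cal={"wrist":c,"side":optics.get_calibration("side"),"scene":optics.get_calibration("scene")}
def W(q,v):
    return np.array([q[0],q[1],22])+(Ro.from_euler("z",q[3])*Ro.from_euler("y",-q[2])).apply(v)
f=lambda q:np.concatenate([(proj(n,W(q,[38+e*q[4],90*s,80]),cal[n])-u)*(1 if n=="wrist" else .6) for n,u,s,e in obs])
r=least_squares(f,[600,190,.44,-.06,33]);q=r.x;print(q.round(3),"yaw",np.degrees(q[3]).round(2));print(f(q).reshape(-1,2).round(1).tolist())
np.save("rack.npy",q)
for s in(-1,1):print("mouth",W(q,[38,90*s,80]).round(1),proj("wrist",W(q,[38,90*s,80]),c).round(1))
print("lip",W(q,[-25,0,72]))
# spools from wrist discs
for k,a,b in (("lime",27,42),("orange",5,14)):
    m=cv2.inRange(hs,(a,150,150),(b,255,255));N,L,S,C=cv2.connectedComponentsWithStats(m)
    for i in range(1,N):
        if S[i,4]>150 and C[i,0]<190: print(k,S[i],C[i].round(1),plane("wrist",C[i],110,c).round(1))
print("limedisc",plane("wrist",(39,168),110,c).round(1))
E
```

```text
lime [210 157  50  12 524] [234.3 162.2]
lime [207 222  60  15 740] [234.2 228.7]
purple [388 159  49   9 405] [411.4 163.3]
purple [389 223  51  12 560] [413.4 228.2]
[ 6.14773e+02  1.91064e+02  3.92000e-01 -6.00000e-02  3.32090e+01] yaw -3.41
[[0.4, 0.5], [-1.0, -0.3], [0.5, -0.6], [0.2, 0.2], [0.6, 0.2], [0.5, 0.2], [0.2, 0.1], [0.1, 0.4], [0.2, 0.5]]
mouth [613.9 101.  110.5] [233.9 195.3]
mouth [624.6 280.6 110.5] [412.7 195.3]
lip [564.23048187 194.07936368  78.96842825]
lime [ 21 153  33  31 671] [ 36.9 168. ] [574.5 -89.1 110. ]
orange [126 105  47  32 913] [150.6 118.6] [534.   31.9 110. ]
orange [ 92 107  36  34 823] [109.9 123.3] [536.   -7.5 110. ]
orange [100 202  48  45 906] [124.4 222.5] [636.4 -15.7 110. ]
orange [ 68 227  32  29 630] [ 83.6 240.9] [654.2 -62.8 110. ]
orange [ 42 239  30  31 485] [ 56.1 252.1] [665.2 -95.  110. ]
orange [  9 250  32  27 592] [ 24.3 263.1] [ 675.8 -132.4  110. ]
limedisc [574.7 -87.  110. ]
```

Candidates around the lime spool are lime at side (355,215) / scene (286,182) / wrist (37,168), and orange at side (370,191), (398,201), (319,205) and (372,248). Only the first is lime-green. The purple spool is the only straight purple one, at side (372,287). The enlarged crops confirm both. The wrist view shows the pocket mouths at (234,195), lime, and (413,195), purple.

{"op": "apply_moves", "data": {"targets": [[-0.3,-40,8,0,0,0,0.2],[-0.3,-40,8,0,0,0,0.2],[-0.3,-40,8,0,0,0,0.2],[-0.3,-40,8,0,0,0,0.2],[-0.3,-40,8,0,0,0,0.2],[-0.3,-40,8,0,0,0,0.2],[-0.3,-40,8,0,0,0,0.2],[0,0,35,0,0,0,0.2],[0,0,35,0,0,0,0.2],[0,0,0,0,0,0,0.2],[0,0,0,0,0,0,0.2],[0,0,0,0,0,0,0.2]]}}

```text
time: 3.28
tool_pos: [577.1, -88.8, 157.0]
tcp_rot: [-180.0, 0.2, 176.7]
ft_force: [-0.6, -0.8, -0.1]
finger_gap: 68.6
grip_force: 0.0
```

```bash
python3 - <<'E'
from h import *
c=optics.get_calibration("wrist");im=optics.snapshot("wrist")[:,:,::-1].copy();cv2.imwrite("pics/w2.png",im)
s=sensors.sense();print(s["tool_pos"],s["finger_gap"])
hs=cv2.cvtColor(im,cv2.COLOR_BGR2HSV)
for k,a,b in (("lime",27,42),("purple",122,150)):
    m=cv2.inRange(hs,(a,120,60),(b,255,255));N,L,S,C=cv2.connectedComponentsWithStats(m)
    for i in range(1,N):
        if S[i,4]>150: print(k,S[i],C[i].round(1),plane("wrist",C[i],110,c).round(1))
to([574.8,-89,72],tool(176.6))
E
```

```text
[576.95336597 -88.91506729 156.7090095 ] 68.4300926593852
lime [296 149  51  34 896] [321.2 163.2] [548.6 -87.3 110. ]
lime [ 295  178   51   49 1815] [320.3 202.1] [574.5 -89.4 110. ]
lime [ 564  185   75   16 1123] [601.  192.9] [578.8  93.1 110. ]
lime [ 572  282   68   18 1148] [605.7 290.6] [652.1 108.8 110. ]
purple [   5    0   61   49 2207] [36.7 22.1] [ 458.  -243.6  110. ]
purple [  67    0   79   63 3561] [107.4  33.9] [ 466.4 -205.   110. ]
turn [-0.0006  0.0033  0.0007] rows 1 shift [ 2.1 -0.2 84.7] rows 2
```

View pics/w2.png

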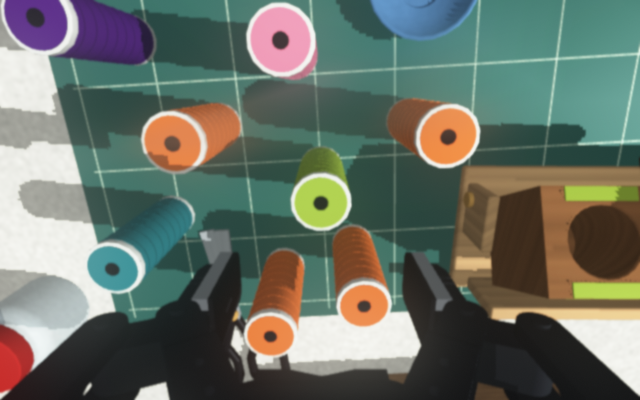

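The wrist view shows the lime disc at (321,203), centred between the fingers, with the neighbouring spools clear. Next I go down and grip.

{"op": "apply_moves", "data": {"targets": [[1.2,-0.2,30,0,0,0,0.2],[1.2,-0.2,30,0,0,0,0.2],[0,0,24,0,0,0,0.2],[0,0,0,0,0,0,0.2],[0,0,0,0,0,0,0.8],[0,0,0,0,0,0,0.8],[0,0,0,0,0,0,0.8],[0,0,0,0,0,0,0.8],[0,0,0,0,0,0,0.8],[0,0,0,0,0,0,0.8]], "force": 40}}

```text
time: 4.58
tool_pos: [578.1, -90.2, 76.9]
tcp_rot: [-179.9, 0.6, 176.6]
ft_force: [-0.1, 1.7, 19.2]
finger_gap: 17.2
grip_force: 9.6
```

```bash
python3 - <<'E'
from h import *
a=optics.snapshot("wrist")[:,:,::-1];b=optics.snapshot("side")[:,:,::-1];s=sensors.sense();print(s["tool_pos"],s["finger_gap"],s["grip_force"],s["ft_force"])
cv2.imwrite("pics/w3.png",np.vstack([cv2.resize(a,(480,300)),cv2.resize(b[130:330,240:480],(480,300))[:300]]))
E
```

```text
[578.13958621 -90.21096774  76.86720444] 17.25214813432269 9.567879099658967 [-0.52508091  2.02733315 19.33392992]
```

View pics/w3.png

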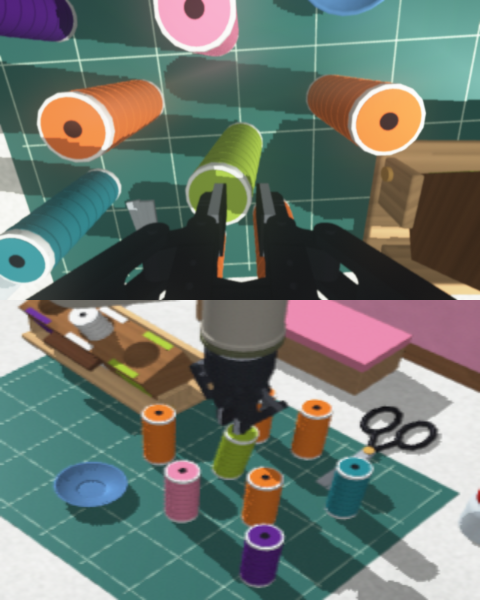

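The fingers closed to a 17 mm gap with 19 N upward, and the lime spool's disc is tilted under the left fingertip at wrist (290,256). The fingertips therefore end about 30–40 mm behind the reported TCP, which the tip pixels in earlier wrist views also suggest. I'll lift slowly so the spool can rock back.

{"op": "apply_moves", "data": {"targets": [[0,0,-2,0,0,0,0.8],[0,0,-2,0,0,0,0.8],[0,0,-2,0,0,0,0.8],[0,0,-2,0,0,0,0.8],[0,0,-2,0,0,0,0.8],[0,0,-2,0,0,0,0.8],[0,0,-2,0,0,0,0.8],[0,0,-2,0,0,0,0.8],[0,0,-3,0,0,0,0.8],[0,0,-3,0,0,0,0.8],[0,0,-10,0,0,0,0.8],[0,0,-10,0,0,0,0.8],[0,0,-20,0,0,0,0.2],[0,0,-20,0,0,0,0.2],[0,0,0,0,0,0,0.2],[0,0,0,0,0,0,0.2]]}}

```text
time: 6.68
tool_pos: [573.2, -89.3, 152.4]
tcp_rot: [-180.0, 0.0, 176.6]
ft_force: [-0.3, 0.8, -0.6]
finger_gap: 68.2
grip_force: 0.0
```

```bash
cat > look.py <<'E'
from h import *
import sys
n=sys.argv[1]
s=sensors.sense();c=optics.get_calibration("wrist");im=optics.snapshot("wrist")[:,:,::-1].copy();cv2.imwrite(f"pics/{n}.png",im)
sd=optics.snapshot("side")[:,:,::-1].copy();cv2.imwrite(f"pics/{n}_side.png",sd)
print(s["tool_pos"].round(1),s["tcp_rot"].round(1),s["finger_gap"].round(1),s["grip_force"])
for k,a,b in (("lime",27,42),("purple",122,150)):
  for v,I,cc in (("wrist",im,c),("side",sd,optics.get_calibration("side"))):
    m=cv2.inRange(cv2.cvtColor(I,cv2.COLOR_BGR2HSV),(a,110,50),(b,255,255));N,L,S,C=cv2.connectedComponentsWithStats(m)
    for i in range(1,N):
        if S[i,4]>90: print(k,v,S[i],C[i].round(1),plane(v,C[i],110,cc)[:2].round(1))
E
python3 look.py w4
```

```text
Traceback (most recent call last):
  File "look.py", line 6, in <module>
    print(s["tool_pos"].round(1),s["tcp_rot"].round(1),s["finger_gap"].round(1),s["grip_force"])
                                                       ^^^^^^^^^^^^^^^^^^^^^
AttributeError: 'float' object has no attribute 'round'
```

```bash
sed -i 's/s\["finger_gap"\].round(1)/s["finger_gap"]/' look.py; python3 look.py w5
```

```text
[572.6 -89.2 151.5] [ 1.800e+02 -1.000e-01  1.766e+02] 68.33437202199445 0.0
lime wrist [ 296  155   53   39 1050] [321.9 171.2] [548.  -87.4]
lime wrist [ 295  187   53   50 1903] [321.1 211.5] [574.4 -89.5]
lime wrist [ 569  194   71   16 1119] [603.8 201.6] [578.4  91.3]
lime wrist [ 578  293   62   17 1049] [608.6 301. ] [652.3 107. ]
lime side [294 169  22  26 129] [303.2 179.3] [568.4  81.2]
lime side [349 209  15  12 121] [355.6 214.6] [575.  -87.6]
lime side [346 220  18  28 389] [353.9 234. ] [ 530.4 -123.1]
lime side [576 376  52  24 758] [606.6 389.9] [ 587.  -670.6]
purple wrist [   0    0   63   58 2674] [31.7 26.4] [ 456.2 -243.6]
purple wrist [  61    0   89   70 4014] [105.8  40. ] [ 465.5 -204.1]
purple side [364 280  16  14 165] [371.8 286.8] [ 455.2 -241.3]
purple side [360 291  21  29 399] [369.  306.3] [ 417.2 -267. ]
purple side [588 354  52  34 860] [617.  369.4] [ 636.4 -667.9]
```

View pics/w5.png

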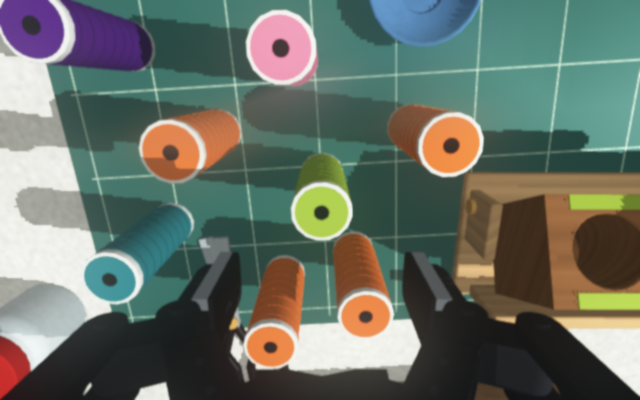

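The lime spool is back upright at its old place, disc at (321,211). I go deeper this time and check for contact before closing.

{"op": "apply_moves", "data": {"targets": [[-1,0,30,0,0,0,0.2],[-1,0,30,0,0,0,0.2],[0,0,20,0,0,0,0.2],[0,0,10,0,0,0,0.2],[0,0,8,0,0,0,0.2],[0,0,8,0,0,0,0.2],[0,0,0,0,0,0,0.2],[0,0,0,0,0,0,0.2]]}}

```text
time: 7.88
tool_pos: [575.7, -89.5, 47.1]
tcp_rot: [-180.0, 0.1, 176.6]
ft_force: [-0.1, 0.1, -0.0]
finger_gap: 68.4
grip_force: 0.0
```

{"op": "apply_moves", "data": {"targets": [[0,0,0,0,0,0,0.45],[0,0,0,0,0,0,0.45],[0,0,0,0,0,0,0.55],[0,0,0,0,0,0,0.6],[0,0,0,0,0,0,0.6]], "force": 30}}

```text
time: 8.5
tool_pos: [575.6, -89.5, 46.9]
tcp_rot: [-180.0, 0.0, 176.6]
ft_force: [0.7, 0.3, 3.6]
finger_gap: 39.1
grip_force: 30.4
```

{"op": "apply_moves", "data": {"targets": [[0,0,0,0,0,0,0.8],[0,0,0,0,0,0,0.8],[0,0,-10,0,0,0,0.8],[0,0,-30,0,0,0,0.8],[0,0,-45,0,0,0,0.8],[0,0,-45,0,0,0,0.8],[0,0,-38,0,0,0,0.8],[0,0,0,0,0,0,0.8],[0,0,0,0,0,0,0.8]], "force": 50}}

```text
time: 9.62
tool_pos: [574.7, -89.3, 213.6]
tcp_rot: [180.0, -0.1, 176.6]
ft_force: [-0.4, -0.0, -0.8]
finger_gap: 38.7
grip_force: 50.3
```

```bash
python3 look.py w6; python3 - <<'E'
from h import *
M=np.array([613.9,101,110.5]);a=Ro.from_euler("z",-3.4,degrees=True).apply([-np.sin(.41),0,np.cos(.41)])
to(M+72*a,tool(176.6,.41)); print(M+72*a)
E
```

```text
[574.7 -89.3 213.6] [ 1.800e+02 -1.000e-01  1.766e+02] 38.6975047024845 50.33185422420502
lime wrist [521 170  61  14 775] [550.9 176.8] [579.7  95.2]
lime wrist [ 273  180   99   94 4569] [322.  220.7] [606.3 -90.7]
lime wrist [522 249  68  16 992] [556.5 256.5] [651.1 108.9]
lime wrist [ 275  258   94   83 5688] [321.4 298.9] [680.7 -95.6]
lime side [352 158  12  11 101] [357.6 163. ] [706.   24.5]
lime side [348 167  19  37 502] [356.3 187.3] [640.6 -30.2]
lime side [294 169  22  26 126] [303.1 179.2] [568.5  81.5]
lime side [576 376  52  24 759] [606.7 389.9] [ 587.  -670.6]
purple wrist [  75   11   46   50 1623] [97.5 35.6] [ 455.1 -243.4]
purple wrist [ 120   16   56   54 1935] [148.4  47.2] [ 464.9 -208.4]
purple side [364 280  16  14 165] [371.8 286.8] [ 455.2 -241.3]
purple side [360 291  21  29 399] [369.  306.3] [ 417.2 -267. ]
purple side [588 354  52  34 858] [617.  369.4] [ 636.4 -667.8]
turn [ 6.000e-04 -4.135e-01 -1.000e-04] rows 3 shift [ 14.5 192.2  32.7] rows 4
[585.2506451  102.70208531 176.53269924]
```

{"op": "apply_moves", "data": {"targets": [[0,48,0,0,-0.1378,0,0.8],[0,48,0,0,-0.1378,0,0.8],[0,48,0,0,-0.1378,0,0.8],[0,48,0,0,0,0,0.8],[7.3,0,16,0,0,0,0.8],[7.3,0,16,0,0,0,0.8],[0,0,0,0,0,0,0.8],[0,0,0,0,0,0,0.8]]}}

```text
time: 10.72
tool_pos: [586.4, 101.0, 179.1]
tcp_rot: [-180.0, 23.6, 176.5]
ft_force: [0.0, -0.7, -0.3]
finger_gap: 38.6
grip_force: 50.7
```

```bash
python3 look.py w7; python3 - <<'E'
from h import *
M=np.array([613.9,101,110.5]);a=Ro.from_euler("z",-3.4,degrees=True).apply([-np.sin(.41),0,np.cos(.41)])
to(M+72*a,tool(176.6,.41)); s=sensors.sense()
R=R0();t=R.apply([0,0,1]);print("axis",t.round(3),(-a).round(3))
for p in (47-110,47): print("spool end proj",proj("side",s["tool_pos"]+p*t).round(1),proj("wrist",s["tool_pos"]+p*t).round(1),proj("scene",s["tool_pos"]+p*t).round(1))
E
```

```text
[586.4 101.  179.1] [-180.    23.6  176.5] 38.61437280097457 50.664557218551636
lime wrist [291 127  66   7 433] [323.2 130.1] [563.7 103.5]
lime wrist [ 288  138   72   16 1081] [323.6 145. ] [574.9 103.1]
lime wrist [ 275  179   96   94 4555] [322.1 219.9] [643.5  98. ]
lime wrist [ 275  258   94   83 5677] [321.4 299. ] [751.1  90.9]
lime side [289 142  38  24 378] [306.4 155.4] [633.9 137.9]
lime side [294 169  22  26 127] [303.1 179.2] [568.4  81.4]
lime side [576 376  52  24 759] [606.7 389.9] [ 587.  -670.6]
purple wrist [525 129  62   5 218] [553.5 131.3] [573.5 250.5]
purple wrist [ 545  139   74   14 1002] [581.1 145.5] [585.6 272.5]
purple wrist [531 227  67  12 777] [563.9 232.4] [669.5 292.3]
purple side [364 280  16  14 158] [371.6 287. ] [ 454.6 -241.4]
purple side [360 291  21  29 400] [369.2 306.4] [ 417.4 -267.4]
purple side [588 354  52  34 861] [617.  369.4] [ 636.5 -667.9]
turn [-0.0004  0.0044 -0.0014] rows 1 shift [3.  1.2 2.7] rows 1
axis [ 0.402 -0.024 -0.915] [ 0.398 -0.024 -0.917]
spool end proj [292.6 136.8] [321.8 301.6] [354.7 156.9]
spool end proj [308.4 160.1] [321.5 206. ] [345.  199.6]
```

View pics/w7_side.png

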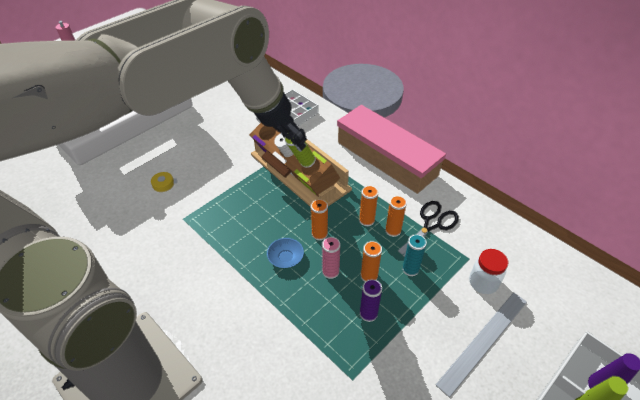

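```bash
python3 - <<'E'
from h import *
q=np.load("rack.npy");c=optics.get_calibration("wrist")
for th in (.37,.39,.41,.43,.45):
  W=lambda v:np.array([q[0],q[1],22])+(Ro.from_euler("z",q[3])*Ro.from_euler("y",-th)).apply(v)
  print(th,[proj("wrist",W([38+e*33.2,90*s,80]),c).round(1).tolist() for s,e in((-1,-1),(1,-1),(1,1))],"mouthL",W([38,-90,80]).round(1),"P",W([38,90,80]).round(1))
E
```

```text
0.37 [[323.1, 146.8], [579.3, 146.5], [558.6, 232.4]] mouthL [615.9 100.8 110.3] P [626.6 280.5 110.3]
0.39 [[323.1, 144.5], [579.9, 144.3], [560.2, 231.3]] mouthL [614.1 100.9 110.4] P [624.9 280.6 110.4]
0.41 [[323.1, 142.3], [580.5, 142.0], [561.9, 230.1]] mouthL [612.4 101.  110.5] P [623.1 280.7 110.5]
0.43 [[323.1, 140.0], [581.1, 139.7], [563.5, 228.8]] mouthL [610.6 101.2 110.6] P [621.3 280.8 110.6]
0.45 [[323.1, 137.7], [581.6, 137.4], [565.1, 227.5]] mouthL [608.8 101.3 110.6] P [619.6 280.9 110.6]
```

{"op": "apply_moves", "data": {"targets": [[2.2,0.8,0,0,0,0,0.8],[0,0,12,0,0,0,0.8],[0,0,12,0,0,0,0.8],[0,0,8,0,0,0,0.8],[0,0,8,0,0,0,0.8],[0,0,0,0,0,0,0.8]]}}

```text
time: 11.58
tool_pos: [599.8, 102.1, 140.6]
tcp_rot: [-180.0, 23.6, 176.6]
ft_force: [-0.8, 0.1, -0.7]
finger_gap: 38.5
grip_force: 50.7
```

{"op": "apply_moves", "data": {"targets": [[0,0,10,0,0,0,0.8],[0,0,10,0,0,0,0.8],[0,0,10,0,0,0,0.8],[0,0,8,0,0,0,0.8],[0,0,5,0,0,0,0.8],[0,0,3,0,0,0,0.8],[0,0,0,0,0,0,0.8]]}}

```text
time: 12.45
tool_pos: [618.6, 101.1, 99.6]
tcp_rot: [-180.0, 23.7, 176.6]
ft_force: [0.3, -0.1, -0.5]
finger_gap: 38.8
grip_force: 50.7
```

{"op": "apply_moves", "data": {"targets": [[0,0,3,0,0,0,0.8],[0,0,1,0,0,0,0.8],[0,0,0,0,0,0,0.8],[0,0,0,0,0,0,0.3],[0,0,0,0,0,0,0.3],[0,0,0,0,0,0,0.3],[0,0,-8,0,0,0,0.3],[0,0,-25,0,0,0,0.3],[0,0,-40,0,0,0,0.3],[0,0,-40,0,0,0,0.3],[0,0,0,0,0,0,0.3],[0,0,0,0,0,0,0.3]]}}

```text
time: 13.95
tool_pos: [574.9, 103.8, 199.7]
tcp_rot: [180.0, 23.7, 176.6]
ft_force: [-0.5, 0.4, -1.2]
finger_gap: 59.8
grip_force: 0.0
```

```bash
python3 look.py w8; python3 - <<'E'
from h import *
q=np.load("rack.npy");W=lambda v:np.array([q[0],q[1],22])+(Ro.from_euler("z",q[3])*Ro.from_euler("y",-.40)).apply(v)
for n in("wrist","side"): print(n,"seated top expected",proj(n,W([38,-90,80+45])).round(1))
to([456,-243.4,152],tool(176.6))
E
```

```text
[574.9 103.8 199.7] [180.   23.7 176.6] 59.76610955649214 0.0
lime wrist [291 126  60   8 369] [319.9 129.7] [563.8 103.4]
lime wrist [288 136  66  15 934] [320.6 143.4] [575.1 103.2]
lime wrist [298 153  49  19 286] [320.4 159.3] [589.  102.2]
lime wrist [ 298  166   51   50 1866] [322.9 190.3] [619.3 102.4]
lime wrist [290 218  62  11 641] [320.4 223.3] [656.4  98.2]
lime side [296 153  12  13 108] [301.3 159.2] [614.7 136.8]
lime side [294 158  25  37 307] [307.1 172.8] [591.   90.8]
lime side [576 376  52  24 758] [606.6 389.9] [ 587.  -670.6]
purple wrist [523 138  67  13 842] [556.3 144. ] [585.7 273.6]
purple wrist [511 219  62  12 660] [541.8 224. ] [668.7 290.9]
purple side [364 280  16  14 161] [371.8 286.9] [ 454.9 -241.5]
purple side [360 291  21  29 402] [369.2 306.4] [ 417.4 -267.4]
purple side [588 354  52  34 859] [617.  369.4] [ 636.4 -667.9]
wrist seated top expected [321.1 205.9]
side seated top expected [304.8 157.4]
turn [-4.000e-04  4.114e-01  1.000e-04] rows 3 shift [  97.5 -353.4   46.1] rows 6
```

```bash
python3 - <<'E'
from h import *
q=np.load("rack.npy");p,e=tri(("side",(301.5,159.2)),("wrist",(323,190.5)))
R=Ro.from_euler("z",q[3])*Ro.from_euler("y",-.40)
print(p.round(1),e,"in pocket frame",(R.inv().apply(p-np.array([q[0],q[1],22]))-[38,-90,80]).round(1))
E
```

```text
[585.6 104.1 149.8] [1.1, 1.1] in pocket frame [-10.2   1.4  47. ]
```

{"op": "apply_moves", "data": {"targets": [[0,-45,0,0,0.1371,0,0.25],[0,-45,0,0,0.1371,0,0.25],[0,-45,0,0,0.1371,0,0.25],[19.5,-44,0,0,0,0,0.25],[19.5,-44,0,0,0,0,0.25],[19.5,-44,10,0,0,0,0.25],[19.5,-43.2,16,0,0,0,0.25],[19.5,-43.2,20,0,0,0,0.25],[0,0,0,0,0,0,0.25],[0,0,0,0,0,0,0.25]]}}

```text
time: 15.3
tool_pos: [456.4, -242.9, 152.4]
tcp_rot: [179.9, 0.0, 176.5]
ft_force: [0.1, -0.1, -0.0]
finger_gap: 64.3
grip_force: 0.0
```

```bash
python3 look.py w9|grep -v lime;python3 -c "
from h import *
to([456,-243.3,46],tool(176.6))"
```

```text
[ 456.4 -242.9  152.4] [179.9   0.  176.5] 64.32852743214558 0.0
purple wrist [299 153  48  34 657] [325.5 168.1] [ 430.2 -238.8]
purple wrist [ 295  182   52   49 1844] [320.3 206.2] [ 455.1 -243.5]
purple side [364 280  16  14 166] [371.8 286.8] [ 455.2 -241.3]
purple side [360 291  21  29 397] [369.  306.4] [ 417.1 -267. ]
purple side [588 354  52  34 860] [617.  369.4] [ 636.4 -667.9]
turn [0.0003 0.0023 0.001 ] rows 1 shift [  1.3  -0.8 107.4] rows 2
```

Disc is at (455,-243.5). Going down and gripping as before.

{"op": "apply_moves", "data": {"targets": [[1,-0.4,30,0,0,0,0.2],[0,0,30,0,0,0,0.2],[0,0,20,0,0,0,0.2],[0,0,10,0,0,0,0.2],[0,0,8,0,0,0,0.2],[0,0,8,0,0,0,0.2],[0,0,0,0,0,0,0.2],[0,0,0,0,0,0,0.45],[0,0,0,0,0,0,0.45],[0,0,0,0,0,0,0.55],[0,0,0,0,0,0,0.6],[0,0,0,0,0,0,0.8],[0,0,0,0,0,0,0.8]], "force": 50}}

```text
time: 17.02
tool_pos: [456.4, -243.9, 48.0]
tcp_rot: [-180.0, 0.2, 176.6]
ft_force: [-0.2, 1.3, 5.2]
finger_gap: 38.4
grip_force: 49.8
```

{"op": "apply_moves", "data": {"targets": [[0,0,-10,0,0,0,0.8],[0,0,-30,0,0,0,0.8],[0,0,-50,0,0,0,0.8],[0,0,-50,0,0,0,0.8],[0,0,-48,0,0,0,0.8],[0,0,0,0,0,0,0.8],[0,0,0,0,0,0,0.8]]}}

```text
time: 17.9
tool_pos: [455.2, -243.4, 234.6]
tcp_rot: [180.0, 0.1, 176.6]
ft_force: [0.4, -0.1, -1.8]
finger_gap: 38.7
grip_force: 50.5
```

```bash
python3 look.py w10|grep -v lime;python3 -c "
from h import *
M=np.array([624.4,280.6,110.5]);a=Ro.from_euler('z',-3.4,degrees=True).apply([-np.sin(.4),0,np.cos(.4)])
to(M+76*a,tool(176.6,.40))
print(proj('wrist',sensors.sense()['tool_pos']+R0().apply([0,0,-62])))"
```

```text
[ 455.2 -243.4  234.6] [1.800e+02 1.000e-01 1.766e+02] 38.717084725147174 50.483336448669434
purple wrist [ 297  180   70   84 3190] [330.6 217.3] [ 492.4 -237.3]
purple wrist [ 276  257   92   81 5374] [321.5 297.1] [ 573.4 -250.2]
purple wrist [  0 312  23  40 636] [  8.7 329.8] [ 591.8 -561. ]
purple side [370 224  16  15 155] [377.5 231.3] [ 573.3 -155.7]
purple side [365 235  22  38 565] [374.8 256.5] [ 516.8 -196.4]
purple side [588 354  52  34 859] [617.  369.4] [ 636.4 -667.9]
turn [ 1.80e-03 -4.01e-01 -3.00e-04] rows 3 shift [-79.8 532.7  90.9] rows 9
[321.79888161 300.29623654]
```

{"op": "apply_moves", "data": {"targets": [[-9.9,48.5,0,0,0,0,0.8],[-9.9,48.5,0,0,0,0,0.8],[-9.9,48.5,0,0,0,0,0.8],[-9.9,48.5,0,0,0,0,0.8],[-9.9,48.5,0,0,0,0,0.8],[-9.9,48.5,0,0,0,0,0.8],[-9.9,48.5,0,0,0,0,0.8],[-9.9,48.5,0,0,0,0,0.8],[-9.9,48.5,0,0,0,0,0.8],[-9.9,48.5,0,0,0,0,0.8],[-9.9,48.5,0,0,0,0,0.8],[0,0,0,0,-0.1337,0,0.8],[0,0,0,0,-0.1337,0,0.8],[0,0,0,0,-0.1337,0,0.8],[0,0,0,0,0,0,0.8],[0,0,0,0,0,0,0.8]]}}

```text
time: 20.0
tool_pos: [596.0, 282.5, 235.5]
tcp_rot: [-180.0, 23.0, 176.6]
ft_force: [0.0, 0.1, -1.4]
finger_gap: 38.6
grip_force: 50.8
```

```bash
python3 look.py w11|grep -v lime;python3 -c "
from h import *
M=np.array([624.4,280.6,110.5]);a=Ro.from_euler('z',-3.4,degrees=True).apply([-np.sin(.4),0,np.cos(.4)])
to(M+70*a,tool(176.6,.40))
print(proj('wrist',sensors.sense()['tool_pos']+R0().apply([0,0,-62])))
q=np.load('rack.npy');W=lambda v,th:np.array([q[0],q[1],22])+(Ro.from_euler('z',q[3])*Ro.from_euler('y',-th)).apply(v)
for th in (.38,.4,.42): print('front tab',proj('wrist',W([4.8,90,80],th)))"
```

```text
[596.  282.5 235.5] [-180.    23.   176.6] 38.56208629923602 50.8210551738739
purple wrist [ 293  180   74   84 2621] [332.  218.6] [704.3 286.7]
purple wrist [ 275  257   93   81 5417] [321.3 297.2] [836.4 268.3]
purple side [ 96  37  38  32 571] [115.4  52.9] [534.6 938.4]
purple side [241  90  26  23 302] [255.4 101.4] [689.  409.2]
purple side [588 354  52  34 859] [617.  369.4] [ 636.4 -667.8]
turn [ 0.0005  0.0033 -0.0013] rows 1 shift [24.2 -0.3 57. ] rows 1
[321.85801177 299.98293489]
front tab [320.89834317 110.05097869]
front tab [320.89582356 108.06567145]
front tab [320.8932815  106.06803738]
```

Shift as computed (held offset is about 1 mm), then insert as with lime.

{"op": "apply_moves", "data": {"targets": [[11.7,0,0,0,0,0,0.8],[11.7,0,20,0,0,0,0.8],[0,0,20,0,0,0,0.8],[0,0,17,0,0,0,0.8],[0,0,10,0,0,0,0.8],[0,0,10,0,0,0,0.8],[0,0,8,0,0,0,0.8],[0,0,8,0,0,0,0.8],[0,0,0,0,0,0,0.8]]}}

```text
time: 21.22
tool_pos: [610.6, 281.4, 140.0]
tcp_rot: [-180.0, 23.0, 176.6]
ft_force: [0.2, -1.4, -1.3]
finger_gap: 39.0
grip_force: 50.8
```

```bash
python3 -c "
from h import *
M=np.array([624.4,280.6,110.5]);a=Ro.from_euler('z',-3.4,degrees=True).apply([-np.sin(.4),0,np.cos(.4)])
to(M-16*a,tool(176.6,.40))"
```

```text
turn [-0.0006  0.0022  0.0001] rows 1 shift [-1.3  0.  48.5] rows 1
```

{"op": "apply_moves", "data": {"targets": [[-0.5,0,10,0,0,0,0.8],[0,0,10,0,0,0,0.8],[0,0,10,0,0,0,0.8],[0,0,8,0,0,0,0.8],[0,0,6,0,0,0,0.8],[0,0,2,0,0,0,0.8],[0,0,0,0,0,0,0.8]]}}

```text
time: 22.1
tool_pos: [629.4, 280.5, 98.7]
tcp_rot: [180.0, 23.1, 176.6]
ft_force: [0.0, -0.4, -1.2]
finger_gap: 38.4
grip_force: 50.8
```

{"op": "apply_moves", "data": {"targets": [[0,0,2,0,0,0,0.8],[0,0,0,0,0,0,0.3],[0,0,0,0,0,0,0.3],[0,0,0,0,0,0,0.3],[0,0,-8,0,0,0,0.3],[0,0,-25,0,0,0,0.3],[0,0,-40,0,0,0,0.3],[0,0,-40,0,0,0,0.3],[0,0,0,0,0,0,0.3],[0,0,0,0,0,0,0.3]]}}

```text
time: 23.35
tool_pos: [585.7, 283.2, 200.9]
tcp_rot: [180.0, 23.1, 176.6]
ft_force: [0.5, 0.9, -1.1]
finger_gap: 59.9
grip_force: 0.0
```

```bash
python3 look.py w12; python3 -c "
from h import *
q=np.load('rack.npy');W=lambda v,th=.4:np.array([q[0],q[1],22])+(Ro.from_euler('z',q[3])*Ro.from_euler('y',-th)).apply(v)
for n in('wrist','side'): print(n,proj(n,W([28,90,127])),'tabs',[proj(n,W([38+e*33.2,90*s,80])).round(1).tolist() for s in(-1,1) for e in(-1,1)])
print('lip',W([-25,0,72]))"
```

```text
[585.7 283.2 200.9] [180.   23.1 176.6] 59.90647161338929 0.0
lime wrist [ 78 128  63   6 333] [111.6 130.7] [566.6 135.6]
lime wrist [ 53 137  68  15 929] [ 86.8 143.5] [575.8 113.1]
lime wrist [  60  154   67   58 1924] [ 99.6 178.3] [607.3 107.9]
lime wrist [  27  166   52   49 1889] [ 52.6 189.8] [616.3  65. ]
lime wrist [ 69 218  64  11 690] [100.3 223. ] [654.8  86.4]
lime side [296 154  12  12 109] [301.3 159.3] [614.6 136.7]
lime side [294 158  25  37 305] [307.1 172.8] [590.9  90.6]
lime side [576 376  52  24 758] [606.6 389.9] [ 587.  -670.6]
purple wrist [301 140  52  11 355] [327.8 145.3] [587.7 287.7]
purple wrist [ 299  168   49   48 1713] [323.  191.7] [631.2 281.8]
purple wrist [292 219  59  10 511] [320.5 224.1] [667.6 277.6]
purple side [108  53  26  12  93] [120.3  56.7] [534.1 906.1]
purple side [256 124  19  16 156] [266.2 132.8] [619.4 280.4]
purple side [588 354  52  34 859] [617.  369.4] [ 636.4 -667.9]
wrist [322.06884841 191.83228412] tabs [[86.5, 145.3], [101.9, 226.2], [322.0, 145.4], [321.9, 226.3]]
side [257.72891112 124.78026092] tabs [[301.5, 175.5], [319.6, 156.9], [258.8, 140.4], [275.9, 123.3]]
lip [563.79859203 194.10512982  78.58093301]
```

Both spools are seated: the purple disc at wrist (323,192) is where prediction puts it, and the rack is still at about 0.4 rad. Next I back off, close the fingers and lean the tool for the push.

{"op": "apply_moves", "data": {"targets": [[41.5,-43.5,-17.5,0,0,0,0.8],[41.5,-43.5,-17.5,0,0,0,1],[0,0,0,0,-0.15,0,1],[0,0,0,0,-0.15,0,1],[0,0,0,0,0,0,1],[0,0,0,0,0,0,1]]}}

```text
time: 24.2
tool_pos: [491.4, 202.3, 201.4]
tcp_rot: [180.0, 40.2, 176.6]
ft_force: [0.6, 1.2, 0.4]
finger_gap: 0.2
grip_force: 0.0
```

```bash
python3 look.py w13; python3 -c "
from h import *
t=R0().apply([0,0,1]);print(t, R0().inv().apply([1,0,0]),R0().inv().apply([0,0,1]))
to(np.array([535,196,79])+32*t)"
```

```text
[491.4 202.3 201.4] [180.   40.2 176.6] 0.1606327091801359 0.0
lime wrist [ 200  141   58   21 1046] [229.5 151.2] [528.2 129.5]
lime wrist [ 191  175   57   55 1713] [223.4 194.5] [587.8 107.4]
lime wrist [193 217  40  32 941] [212.5 232.3] [661.   74.1]
lime wrist [237 232  18   9 146] [245.5 236.2] [672.4 107.6]
lime side [296 154  12  12 108] [301.3 159.3] [614.5 136.5]
lime side [294 158  25  37 306] [307.1 172.8] [591.1  90.7]
lime side [576 376  52  24 758] [606.6 389.9] [ 587.  -670.6]
purple wrist [383 149  48  12 367] [401.9 155.8] [541.7 262.4]
purple wrist [389 176  54  10 481] [415.2 180.4] [575.9 278.1]
purple wrist [391 188  47  36 935] [411.2 202.3] [611.7 280. ]
purple wrist [405 218  39  31 847] [423.9 233.2] [677.1 303.5]
purple wrist [382 233  18   6 103] [390.4 235.6] [680.7 267.6]
purple side [256 124  19  16 154] [266.1 132.8] [619.2 280.6]
purple side [588 354  52  34 859] [617.  369.4] [ 636.4 -667.9]
[ 0.64590526 -0.03767441 -0.7624874 ] [-0.76105525  0.06001084  0.64590526] [-0.64700129  0.00151458 -0.7624874 ]
turn [0. 0. 0.] rows 0 shift [ 47.4  -3.8 154.1] rows 3
```

{"op": "apply_moves", "data": {"targets": [[11.8,-1,38.5,0,0,0,1],[11.8,-1,38.5,0,0,0,1],[11.8,-1,38.5,0,0,0,1],[11.8,-1,38.5,0,0,0,1],[0,0,0,0,0,0,1],[0,0,0,0,0,0,1]]}}

```text
time: 25.05
tool_pos: [555.6, 194.1, 54.2]
tcp_rot: [180.0, 40.3, 176.5]
ft_force: [0.8, -0.3, 0.4]
finger_gap: 0.4
grip_force: 0.0
```

```bash
python3 look.py w14; python3 -c "
import cv2,numpy as np
a=cv2.imread('pics/w14.png')
b=cv2.imread('pics/w14_side.png')[100:220,230:350]
cv2.imwrite('pics/v.png',np.vstack([cv2.resize(a,(480,300)),cv2.resize(b,(480,300),interpolation=2)]))"
```

```text
[555.6 194.1  54.2] [180.   40.3 176.5] 0.3503754666967039 0.0
lime wrist [ 132  237   99   50 3847] [183.6 262.6] [457.6 168.8]
lime wrist [110 325  64  15 757] [138.4 331. ] [523.  125.6]
lime wrist [189 355  20  23 244] [199.1 366.1] [616.9 116.2]
lime side [296 154  12  12 109] [301.3 159.3] [614.6 136.7]
lime side [294 158  25  37 308] [307.1 172.7] [591.1  90.8]
lime side [576 376  52  24 757] [606.6 389.9] [ 586.9 -670.6]
purple wrist [ 416  239   96   47 3563] [460.7 262.7] [461.6 230.9]
purple wrist [472 326  64  14 697] [505.8 331.5] [533.3 266.8]
purple side [ 92  38  42  31 690] [112.8  52.8] [528.7 945.2]
purple side [256 124  19  16 155] [266.1 132.8] [619.3 280.6]
purple side [588 354  52  34 859] [617.  369.4] [ 636.4 -667.9]
```

View pics/v.png

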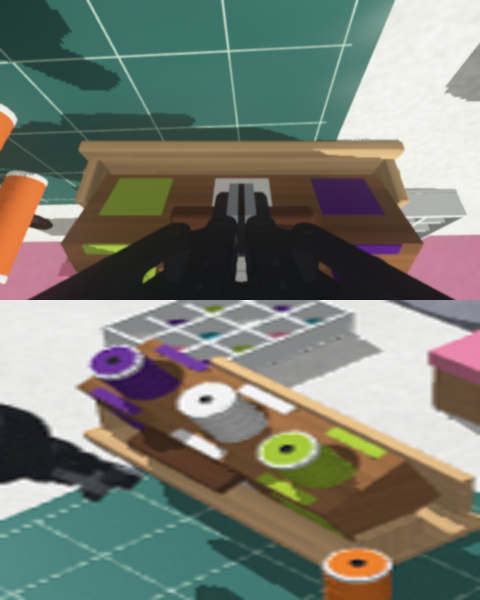

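The view shows the lime and purple spools seated beside the white one, and the shut fingertips just in front of the lip, at side (264,172). I'll turn that into a tip position.

```bash
python3 -c "
from h import *
for uv in ((264.5,172),(263,176)):
  o,d=ray('side',uv);k=(195-o[1])/d[1];print((o+k*d).round(1))
for v in((240,183),):
  o,d=ray('wrist',(v[0]/.75,v[1]/.75))
  t=R0().apply([0,0,1]);p=sensors.sense()['tool_pos']
  for s in(0,-20,-32,-40): print(s,(p+s*t).round(1),'side',proj('side',p+s*t).round(1),'wrist*.75',(proj('wrist',p+s*t)*.75).round(1))
print('lip side',proj('side',[563.8,194.1,78.6]),'wrist',proj('wrist',[563.8,194.1,78.6])*.75)"
```

```text
[536.4 195.   78.5]
[530.  195.   68.3]
0 [556.  194.9  55.7] side [270.9 174.4] wrist*.75 [241.2 175.3]
-20 [543.  195.6  70.9] side [266.5 172.7] wrist*.75 [241.3 187.5]
-32 [535.2 196.1  80. ] side [263.8 171.6] wrist*.75 [241.3 196.2]
-40 [530.  196.4  86.1] side [262.  170.9] wrist*.75 [241.3 202.7]
lip side [272.64595357 166.91140025] wrist [240.87280692 210.24498631]
```

{"op": "apply_moves", "data": {"targets": [[-8.4,0.6,7.1,0,0,0,1],[-8.4,0.6,7.1,0,0,0,1],[-3,0.2,2.6,0,0,0,1],[-4,0.2,1.2,0,0,0,1],[-4.6,0.2,0.3,0,0,0,1],[-4.6,0.2,0.3,0,0,0,1],[0,0,0,0,0,0,1]]}}

```text
time: 26.02
tool_pos: [591.4, 193.3, 59.8]
tcp_rot: [-179.9, 40.3, 176.6]
ft_force: [-6.0, -3.3, 7.3]
finger_gap: -0.0
grip_force: 4.6
```

```bash
python3 look.py w15|grep side; python3 -c "
from h import *
q=np.load('rack.npy');t=R0().apply([0,0,1]);print('tip',sensors.sense()['tool_pos']-32*t)
for th in (.4,.3,.2,.1,0):
  W=lambda v:np.array([q[0],q[1],22])+(Ro.from_euler('z',q[3])*Ro.from_euler('y',-th)).apply(v)
  print(th,'lip',W([-25,0,72]).round(1),'discs side lime',proj('side',W([28,-90,127])).round(1),'purple',proj('side',W([28,90,127])).round(1))"
```

```text
lime side [301 150  13  11 106] [307.4 155. ] [636.9 137.2]
lime side [297 157  25  22 252] [310.4 167.9] [609.   97.5]
lime side [576 376  52  24 757] [606.6 389.9] [ 586.9 -670.6]
purple side [ 92  38  42  31 690] [112.8  52.8] [528.7 945.2]
purple side [256 122  21  22 199] [267.4 132.7] [622.2 278.4]
purple side [588 354  52  34 860] [617.  369.4] [ 636.4 -667.9]
tip [570.75855938 194.5407968   84.18807971]
0.4 lip [563.8 194.1  78.6] discs side lime [301.7 159.8] purple [257.7 124.8]
0.3 lip [569.7 193.8  83.4] discs side lime [305.7 156.9] purple [261.6 122.2]
0.2 lip [576.  193.4  87.6] discs side lime [309.7 154.4] purple [265.5 120. ]
0.1 lip [582.8 193.   91.1] discs side lime [313.7 152.3] purple [269.4 118.2]
0 lip [589.8 192.6  94. ] discs side lime [317.6 150.6] purple [273.3 116.8]
```

{"op": "apply_moves", "data": {"targets": [[-4.5,0.2,0.7,0,0,0,1],[-4.5,0.2,0.8,0,0,0,1],[-4.4,0.2,1,0,0,0,1],[-4.2,0.2,1.3,0,0,0,1],[0,0,0,0,0,0,1]]}}

```text
time: 26.75
tool_pos: [607.9, 193.2, 68.8]
tcp_rot: [-180.0, 40.3, 176.6]
ft_force: [-0.3, -2.7, 3.3]
finger_gap: -0.3
grip_force: 1.9
```

```bash
python3 look.py w16|grep side; python3 -c "
from h import *
t=R0().apply([0,0,1]);print('tip',sensors.sense()['tool_pos']-32*t)"
```

```text
lime side [311 145  14  10  93] [317.6 149.6] [669.9 133.1]
lime side [303 152  34  23 307] [318.3 163. ] [635.5  95.8]
lime side [303 173  14  21 146] [309.5 182.8] [570.9  61.4]
lime side [576 376  52  24 758] [606.6 389.9] [ 587.  -670.6]
purple side [ 92  38  42  31 690] [112.8  52.8] [528.7 945.2]
purple side [261 118  31  21 242] [275.  128.4] [648.7 277.3]
purple side [588 354  52  34 859] [617.  369.4] [ 636.4 -667.9]
tip [587.07875619 194.78171566  93.00449921]
```

{"op": "apply_moves", "data": {"targets": [[-1.9,0.1,0.8,0,0,0,1],[-1.9,0.1,0.8,0,0,0,1],[-1.5,0.1,1.3,0,0,0,1],[0,0,0,0,0,0,1]]}}

```text
time: 27.35
tool_pos: [613.4, 193.3, 70.1]
tcp_rot: [-180.0, 40.3, 176.6]
ft_force: [-13.8, -5.3, 14.7]
finger_gap: -0.1
grip_force: 10.1
```

{"op": "apply_moves", "data": {"targets": [[-1.5,0.1,1.3,0,0,0,1],[-1.5,0.1,1.3,0,0,0,1],[0,0,0,0,0,0,1]]}}

```text
time: 27.72
tool_pos: [614.4, 193.2, 69.2]
tcp_rot: [-179.8, 40.1, 176.6]
ft_force: [-70.7, -9.3, 52.1]
finger_gap: -0.2
grip_force: 42.7
```

```bash
python3 look.py w17|grep side; python3 -c "
from h import *
t=R0().apply([0,0,1]);print('tip',sensors.sense()['tool_pos']-32*t)"
```

```text
lime side [304 153  34  21 295] [319.7 162.4] [639.8  94.9]
lime side [304 172  13  22 161] [310.  182.4] [572.9  61.6]
lime side [576 376  52  24 758] [606.6 389.9] [ 587.  -670.6]
purple side [ 92  38  42  31 690] [112.8  52.8] [528.7 945.2]
purple side [262 119  32  20 248] [276.7 127.9] [653.1 275.6]
purple side [588 354  52  34 859] [617.  369.4] [ 636.4 -667.9]
tip [593.86687122 194.47632435  93.7122258 ]
```

At the stop with firm force. Backing off.

{"op": "apply_moves", "data": {"targets": [[3,-0.2,-2.6,0,0,0,1],[3.8,-0.3,-3.2,0,0,0,1],[11.4,-0.9,-9.7,0,0,0,1],[30,-2.4,-26,0,0,0,1],[30,-2.4,-26,0,0,0,1],[0,0,-40,0,0,0,1],[0,0,-40,0,0,0,1],[0,0,0,0,0,0,1],[0,0,0,0,0,0,1],[0,0,0,0,0,0,1]]}}

```text
time: 29.08
tool_pos: [461.7, 195.8, 129.2]
tcp_rot: [-179.9, 40.2, 176.7]
ft_force: [-0.7, -0.6, -0.1]
finger_gap: 0.0
grip_force: 0.0
```

```bash
python3 look.py w18; python3 -c "
from h import *
q=np.load('rack.npy')
for th in (.1,.05,0):
  W=lambda v:np.array([q[0],q[1],22])+(Ro.from_euler('z',q[3])*Ro.from_euler('y',-th)).apply(v)
  for n in('wrist','side'): print(th,n,'tops L,P',[proj(n,W([38,s*90,125])).round(1).tolist() for s in(-1,1)],'tabs f/b',[proj(n,W([38+e*33.2,90*s,80])).round(1).tolist() for s in(-1,1) for e in(-1,1)])"
```

```text
[461.7 195.8 129.2] [-179.9   40.2  176.7] 0.025639506470103955 0.0
lime wrist [ 209  215   55   41 2057] [236.9 235.3] [498.4 138. ]
lime wrist [204 283  63  25 791] [237.  291.4] [611.8 108.6]
lime side [304 153  34  21 295] [319.7 162.3] [640.  95.]
lime side [304 172  13  22 161] [310.  182.4] [572.9  61.6]
lime side [576 376  52  24 759] [606.7 389.9] [ 587.  -670.6]
purple wrist [ 389  217   54   39 1858] [414.6 236.3] [506.6 254.6]
purple wrist [395 284  53  25 644] [419.9 291.6] [621.9 277.4]
purple side [ 92  38  42  31 690] [112.8  52.8] [528.7 945.2]
purple side [262 119  32  20 246] [276.5 127.9] [652.9 275.8]
purple side [263 139  12  19  97] [267.7 147.9] [582.4 231.2]
purple side [588 354  52  34 859] [617.  369.4] [ 636.4 -667.9]
0.1 wrist tops L,P [[228.3, 342.4], [424.3, 342.6]] tabs f/b [[229.0, 281.0], [241.5, 308.3], [423.7, 281.2], [409.8, 308.5]]
0.1 side tops L,P [[316.8, 150.7], [272.4, 116.9]] tabs f/b [[308.5, 169.9], [327.9, 156.1], [265.6, 135.4], [284.3, 123.1]]
0.05 wrist tops L,P [[230.0, 342.1], [422.4, 342.3]] tabs f/b [[229.9, 282.5], [242.6, 306.4], [422.6, 282.7], [408.6, 306.6]]
0.05 side tops L,P [[318.7, 150.0], [274.4, 116.3]] tabs f/b [[309.7, 169.1], [329.1, 156.3], [266.8, 134.7], [285.6, 123.4]]
0 wrist tops L,P [[231.7, 341.5], [420.6, 341.7]] tabs f/b [[230.8, 283.8], [243.6, 304.3], [421.6, 284.0], [407.5, 304.5]]
0 side tops L,P [[320.6, 149.4], [276.3, 115.8]] tabs f/b [[310.9, 168.5], [330.2, 156.5], [267.9, 134.1], [286.8, 123.7]]
```

```bash
python3 -c "
from h import *
im=cv2.imread('pics/w18_side.png');hs=cv2.cvtColor(im,cv2.COLOR_BGR2HSV)
for k,a,b in (('lime',25,44),('purple',120,155)):
    m=cv2.inRange(hs,(a,90,40),(b,255,255));m=cv2.erode(m,np.ones((2,2),np.uint8)) if 0 else m
    N,L,S,C=cv2.connectedComponentsWithStats(m,connectivity=4)
    for i in range(1,N):
        if S[i,4]>12 and 245<C[i,0]<345 and 100<C[i,1]<200: print(k,S[i],C[i].round(1))
p,e=tri(('side',(320.6,149.4)),('scene',(0,0))) if 0 else (0,0)
"
```

```text
lime [314 145  13   9  97] [320.  148.8]
lime [304 153  34  21 304] [319.7 162.4]
lime [304 171  13  23 168] [310.  182.2]
purple [270 112  12   8  71] [275.6 115.4]
purple [262 119  32  20 256] [276.6 128. ]
purple [263 139  12  19 103] [267.7 147.7]
```

Both discs, lime at (320,149) and purple at (276,115), match an upright rack with seated spools. Handing in.

```bash
python3 -c "
from bench import r
print(r.hand_in())"
```

```text
the job is handed in; nothing more can be done
None
```

I've handed the job in: both spools are seated in the pockets of their own colour and the rack stands upright against its stop, by my camera measurements, but the hand-in returned no verdict.

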